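# Set the purge valve and hold the sample cool box open

### The job

A colleague across the table is about to load sample tubes into the cool box. First, with the lid still shut, turn the red purge valve handle to the green 60 degree mark (within 8 degrees) and leave it there; then lift the lid by its yellow handle and hold it open at 50 degrees (within 6), keeping it still. The lid drops shut if let go, so finish while holding it there with the gripper; leave the sanitizer bottle, tube rack and swab carton where they stand.

Things in the scene. Friction and masses are not known exactly. Their poses are not given: they have to be found in the camera images.
- cool_box: white insulated cool box with blue stripes, fixed to the table, 220 (x) x 260 (y) x 120 mm high, open top under a blue lid; origin at the centre of its underside, z up, +x from the hinge side (towards the robot) to the lid's free edge (away from the robot). A white ledge as high as the box (140 x 115 mm) adjoins its -y end and carries the purge valve; the box's yaw changes from run to run
- lid (a joint): angle of the blue lid in rad: 0 shut, growing as the free edge rises and swings back towards the robot, stop at 1.4. About 0.45 kg (hidden variation), hinge nearly frictionless: it falls shut from any angle. Lid plate 14 mm thick, its top 134.5 mm above the table when shut
- lid_hinge (a point): point on the hinge line of the lid, at the middle of its length; the hinge line runs along the box's y axis, 110 mm from the box's origin towards -x, 120.5 mm above the table
- lid_handle (a point): centre of the round yellow handle bar on the lid: bar 12 mm thick, parallel to the hinge line, 110 mm long between the centres of its two 12 mm posts; with the lid shut it lies 180 mm from the hinge line along the box's +x, 59 mm above the hinge line and 45 mm above the lid's top face; it turns with the lid
- valve (a joint): angle of the red purge valve handle in rad, 0 shut, growing counter-clockwise seen from above, stop at 1.75; at 0 the handle points along the box's +x. Starts between 0 and 0.35; stays where it is left (friction about 0.08 N m). Green mark on the dial at 1.047 (60 degrees), thin black marks at 0, 30 and 90 degrees
- valve_grip (a point): point on the valve's vertical axis, at the height to grip, 160 mm above the table, 30 mm from the box's origin along its +x and 195 mm along its -y; the red handle is a bar 12 mm wide, 26 mm high (147 to 173 mm above the table) reaching 34 mm from the axis on the pointing end (white line on top) and 24 mm on the other
- sanitizer: white pump bottle, 60 x 85 x 171 mm, upright, loose; origin under its centre; leave alone
- tube_rack: clear rack with red-capped sample tubes (one piece), 90 x 140 x 92 mm, loose; origin under its centre; leave alone
- swab_carton: white carton with a green band, 100 x 120 x 70 mm, loose; origin under its centre; leave alone

How it is judged:
On the way, in this order (a step that is already met when the one before it is completed fails the run):
1. valve handle at 60 degrees (within 8) with the lid still shut (value of joint valve between 0.907 and 1.187 rad and value of joint lid below 0.06 rad), for 0.3 s.
2. the lid lifted by the gripper to 50 degrees (within 6) (value of joint lid between 0.768 and 0.977 rad and contact force between the fingers and lid above 0.5 N), for 0.3 s.
At the end, for the whole second after the job is handed in: the gripper's fingers hold the lid still at 50 degrees (within 6), the valve handle stands at 60 degrees (within 8), and the sanitizer bottle, tube rack and swab carton are within 30 mm of where they stood (all of step 2 and velocity of joint lid between -0.05 and 0.05 rad/s and value of joint valve between 0.907 and 1.187 rad and distance of each of sanitizer, tube_rack, swab_carton from where it was at the start of the episode below 0.03 m); the arm keeps its last pose, push and grip.
It fails at once if the lid is opened while the valve is not at its mark (value of joint lid above 0.12 rad and (value of joint valve below 0.907 rad or value of joint valve above 1.187 rad)).
It fails at once if a bystander is pushed or knocked over (distance of any of sanitizer, tube_rack, swab_carton from where it was at the start of the episode above 0.03 m or angle between any of sanitizer, tube_rack, swab_carton's own z axis and vertical above 0.3 rad).
It also fails if it takes over 48 s, if anything falls off the work surface, if the arm or the gripper's body presses on something with over 40 N, if the wrist force passes 120 N, or if a joint passes its speed limit or range.

### The arm

A 7-joint arm with a two-finger parallel gripper is mounted at the origin on the work surface. World frame = base frame: x ahead of the robot, y to its left, z up, the work surface at z = 0. Lengths are in m, angles in rad, forces in N, time in s.
With the tool pointing down it reaches from about 0.425 to 0.975 m from the base axis. Payload 16.7 kg.
Tool frame: the origin (TCP) lies on the mounting face of the last link; the fingertips stand 173 mm ahead of it and the grasp point (between the pads) lies 155 mm ahead of it (env.hold_point_z is the distance from the TCP to the grasp point, in m); z points along the fingers, y is the line along which they close (so a half turn about z gives the same grasp; the last joint's range is limited). The gripper opens to 85 mm and grips with 20 to 120 N. Pads are 22 mm wide; open, the fingers measure 114 mm over their backs; the gripper's body (76 mm by 85 mm) begins 54 mm behind the grasp point. The pads swing forward as they close: fully open they stand 13 mm farther back than shut.
Start: joints at [-1.476, 0.426, 0.074, 1.606, -0.034, 1.111, -0.067], TCP at [0.163, 0.655, 0.405] pointing down, gripper open.
Joint ranges: [-2.85, 2.85], [-0.5, 2.14], [-1.23, 1.37], [0.21, 2.46], [-1.02, 4.16], [0.16, 2.05], [-2.73, 2.73]. Speed limits (rad/s): [1.89, 1.89, 2.39, 2.39, 3.01, 3.01, 3.01].

### API

Orientations are given as a rotation vector (axis times angle).
In Python, from rig import env, eyes, monitor, ticket gives the robot as it stands (env), with the cameras (eyes), the readings (monitor) and the job (ticket).
- The arm moves only by the tool jog_arm, called after "Request:" as a command line: name --argument value ..., lists and objects as JSON in quotes. Schema: {"type":"object","properties":{"steps":{"type":"object","properties":{"increments":{"type":"array","items":{"type":"array","items":{"type":"number"},"minItems":7,"maxItems":7},"minItems":1,"maxItems":8}},"additionalProperties":false,"required":["increments"]},"force":{"type":"number"},"only":{"type":"string"},"quiet":{"type":"boolean"},"lines":{"type":"string"}},"required":["steps"],"additionalProperties":false}. steps is an object whose key "increments" holds a list of rows, 1 to 8 of them, each of 7 numbers: dx, dy, dz in parts of the range, where 1.0 means 100 cm, then a rotation vector rx, ry, rz in a scale on which 1.0 is 4 rad, then the finger opening in m; each row is the pose to reach, as a shift and turn from the pose commanded when the call began, along the tool's axes at that moment; what a row does not reach only later rows make up. A row lasts 1/8 s, in which the tool goes at most 0.0625 m and 0.188 rad, less where a joint would pass 70% of its speed; a pose out of reach is approached as far as the arm can. The fingers move at their own pace and stop on an object; force is the grip in N (left out, the last holds). Time passes only in rows, so rows that do not move let the fingers close. The tool returns the time, the measured TCP pose, the force, the opening and the grip force at its end. only (a regular expression) keeps the lines of the reply that match it, lines (a string "A,B") keeps lines A to B, and quiet returns only ok. Shift and turn numbers lie between -1 and 1, and a call with a number outside is refused. Input that does not fit is refused with a message, and nothing moves.
- monitor.get_state(): the state, without advancing time (a new reading comes with each control period).
- eyes.capture(name): name is "scene" or "top"; returns the picture (420x560x3 uint8, red, green, blue); there is no depth.
- eyes.camera_info(name): a dict with "mtx" (3x3 intrinsics, pixels), "R" (3x3) and "t" (3): a world point X has camera coordinates R X + t. Camera axes: x right, y down, z forward; pixel columns grow to the right and rows downward; lengths in m; the calibration is good to about 2 mm. A picture is of the moment at which its call begins. camera_info takes no time and is no camera call.
- ticket.finish_job(): hands the job in; it is judged then, once.
The state is a dict: "time": time; "joint_pos": joint angles; "joint_velocities": joint speeds; "tau": joint torques, N m; "tool_pos": TCP position; "orientation": TCP orientation; "force": force on the tool from outside, world axes, zero at the start; "torque": the same for the moment, N m; "finger_gap": finger opening in m; "grip_force": force on a finger pad.
Only numpy, scipy, OpenCV 4.12 (cv2) and the standard library are available. Lean on these libraries where they do the work, as an engineer would, in place of code of your own. Each camera call takes 0.05 s, during which the arm holds its last target. There are 200 camera calls.

## Working session

There is one attempt and no reset: what is moved stays moved. The work goes in short steps, Python scripts to look and compute and a tool call to move; the robot and the scene stay as the last step left them, time stands still between calls to the robot, and variables do not carry over. Pictures are saved under pics/ and viewed, at most 10 in all, crops included, and the job is handed in when it is done.

```bash
ls; mkdir -p pics
```

Run:
```python
from rig import env, eyes, monitor, ticket
import cv2
for n in("scene","top"):
    cv2.imwrite(f"pics/{n}0.png",eyes.capture(n)[:,:,::-1])
    c=eyes.camera_info(n); print(n,c["mtx"].round(1).tolist(),(-c["R"].T@c["t"]).round(3),c["R"].round(2).tolist())
s=monitor.get_state();print(s["time"],s["tool_pos"],s["orientation"],env.hold_point_z)
```

```text
pics
rig.py
scene [[499.1, 0.0, 274.6], [0.0, 499.1, 207.1], [0.0, 0.0, 1.0]] [ 1.251 -0.352  1.243] [[0.42, 0.91, -0.0], [0.76, -0.35, -0.55], [-0.5, 0.23, -0.83]]
top [[495.0, 0.0, 277.8], [0.0, 495.0, 214.4], [0.0, 0.0, 1.0]] [ 0.256 -0.036  1.608] [[0.1, -0.99, 0.0], [-0.97, -0.1, -0.21], [0.21, 0.02, -0.98]]
0.1 [0.16292775 0.65486271 0.40406265] [-3.82106453e-01 -3.11821309e+00  1.84537241e-03] 0.1547
```

View pics/scene0.png

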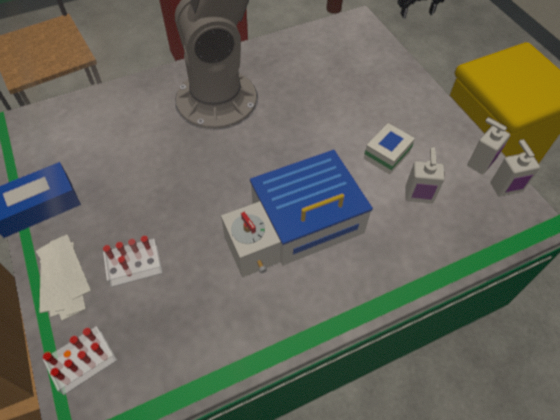

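View pics/top0.png

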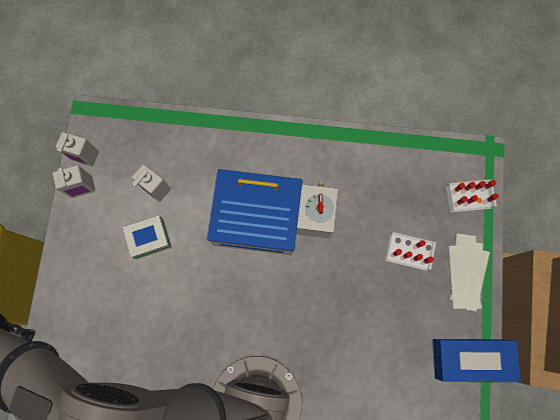

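The scene view shows the box lid (about 310,195), its yellow handle (about 323,207) and the valve (about 248,225). In the top view the handle is at about (258,183) and the valve at about (320,205). I'll enlarge both.

Run:
```python
import cv2,numpy as np
a=cv2.imread("pics/scene0.png")[150:280,215:375]; b=cv2.imread("pics/top0.png")[160:260,200:345]
cv2.imwrite("pics/c1.png",cv2.resize(a,None,fx=5,fy=4.5 if 0 else 4.6,interpolation=cv2.INTER_CUBIC)if 0 else cv2.resize(a,None,fx=4.5,fy=4.5,interpolation=cv2.INTER_CUBIC))
cv2.imwrite("pics/c2.png",cv2.resize(b,None,fx=5,fy=5,interpolation=cv2.INTER_CUBIC))
```

```text
(no output)
```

View pics/c1.png

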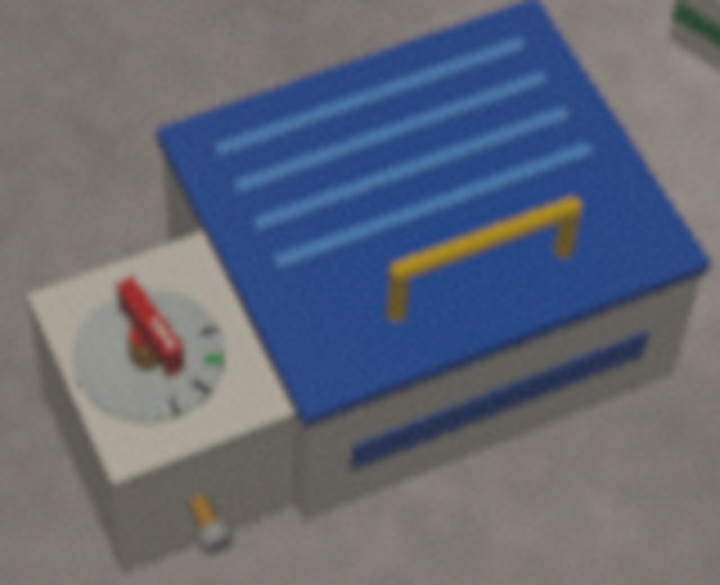

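View pics/c2.png

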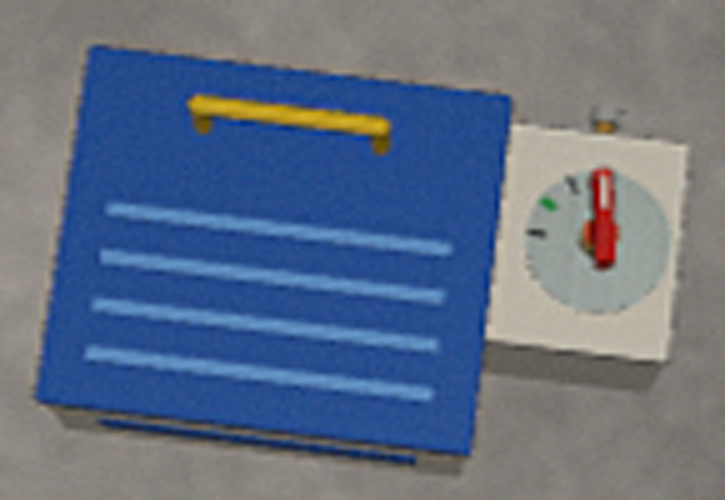

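Crop c1 (scene) shows the handle bar ends at (397,270) and (575,205), and the valve tip and tail at (175,350) and (128,285). Crop c2 (top) shows the bar ends at (383,128) and (198,104), and the valve at (602,170) and (604,265). The lid and ledge corners are readable in both, so I'll triangulate.

Create h.py:
```python
from rig import env, eyes, monitor, ticket
import numpy as np,cv2
from scipy.spatial.transform import Rotation as Rn
def P(n):
    c=eyes.camera_info(n); return c["mtx"]@np.c_[c["R"],c["t"]]
def tri(a,b):
    X=cv2.triangulatePoints(P("scene"),P("top"),np.float64(a),np.float64(b)).ravel(); return X[:3]/X[3]
def proj(n,X): q=P(n)@np.r_[X,1]; return q[:2]/q[2]
```

Run:
```python
from h import *
pts=dict(hm=((397,270),(383,128)),hp=((575,205),(198,104)),vt=((175,350),(602,170)),vb=((128,285),(604,265)),
 Hm=((160,132),(470,453)),Hp=((537,2),(37,402)),Fp=((709,264),(90,46)),Fm=((305,418),(512,97)),Lf=((115,484),(689,146)),Lh=((28,294),(667,360)))
W={}
for k,(a,b) in pts.items():
    a=(np.array(a)+.5)/4.5-.5+[215,150]; b=(np.array(b)+.5)/5-.5+[200,160]
    X=W[k]=tri(a,b); print(k,X.round(4),(proj("scene",X)-a).round(1))
d=lambda p,q:np.degrees(np.arctan2(*(W[q]-W[p])[1::-1]))
print("yaw",d("Hm","Fm"),d("Hp","Fp"),d("Hm","Hp")-90,d("Fm","Fp")-90,d("hm","hp")-90,d("Lh","Lf"))
for p,q in(("Hm","Fm"),("Fm","Fp"),("hm","hp"),("vb","vt"),("Lh","Lf")): print(p,q,np.linalg.norm(W[p]-W[q]))
y=np.radians(np.mean([d("Hm","Fm"),d("Hp","Fp"),d("Hm","Hp")-90,d("Fm","Fp")-90]))
R=Rn.from_rotvec([0,0,y]).as_matrix()
# model points in box frame
est=[W["hm"]-R@[.07,-.055,.1795],W["hp"]-R@[.07,.055,.1795]]
print("origin from handle",np.round(est,4)); 
print("origin from lid",(np.mean([W[k] for k in("Hm","Hp","Fm","Fp")],0)).round(4))
vang=np.radians(d("vb","vt"))-y; u=np.array([np.cos(vang),np.sin(vang),0])
va=W["vt"]-R@(u*.034); print("valve angle",vang,"axis",va,"origin from valve",va-R@[.03,-.195,.173])
```

```text
hm [0.6453 0.0059 0.1763] [ 0.3 -0. ]
hp [0.6485 0.1185 0.1772] [ 0. -0.]
vt [ 0.6359 -0.1276  0.1667] [ 0.4 -0. ]
vb [ 0.5798 -0.1338  0.1589] [ 0.1 -0. ]
Hm [ 0.4632 -0.0656  0.1257] [ 0. -0.]
Hp [0.4669 0.1985 0.1227] [ 0.1 -0. ]
Fp [0.6916 0.1938 0.1272] [ 0.6 -0.1]
Fm [ 0.6865 -0.0704  0.1286] [ 0.4 -0. ]
Lf [ 0.6716 -0.183   0.1121] [ 0.1 -0. ]
Lh [ 0.5341 -0.181   0.1155] [ 0.4 -0. ]
yaw -1.2342803970108738 -1.1926124709745143 -0.79760175043792 -1.0999201889896568 -1.6052105058828943 -0.8564800789142784
Hm Fm 0.22338856854884237
Fm Fp 0.2642281550338343
hm hp 0.1126227119664728
vb vt 0.05695546356657005
Lh Lf 0.13761969060659285
origin from handle [[ 0.5764  0.0622 -0.0032]
 [ 0.5775  0.0648 -0.0023]]
origin from lid [0.5771 0.0641 0.1261]
valve angle 0.12892651372552943 axis [ 0.60206973 -0.13130496  0.16673242] origin from valve [ 0.57575427  0.06422636 -0.00626758]
```

Sizes and heights agree with the text: lid 223x264, bar 113, handle z 0.177. The box origin is about (0.577, 0.064), its yaw about -0.019, and the valve is at about 0.13 rad. Next I'll write the move calculator.

Add to h.py:
```python
YAW=-.019; O=np.array([.577,.064,0]); RB=Rn.from_rotvec([0,0,YAW])
def goal(grasp,a,tilt=0):
    "grasp point, closing-line angle seen from above, tilt with the lid -> relative row in tool axes"
    y=np.array([np.cos(a),np.sin(a),0]); z=np.array([0,0,-1.]); R0=np.c_[np.cross(y,z),y,z]
    R=Rn.from_rotvec(-tilt*RB.apply([0,1,0]))*Rn.from_matrix(R0)
    s=monitor.get_state(); Rt=Rn.from_rotvec(s["orientation"])
    p=np.array(grasp)-env.hold_point_z*R.apply([0,0,1])
    return np.r_[Rt.inv().apply(p-s["tool_pos"]),(Rt.inv()*R).as_rotvec()].round(4).tolist()
def st():
    s=monitor.get_state(); print("t",s["time"],"j",np.round(s["joint_pos"],2),"p",np.round(s["tool_pos"],4),"F",np.round(s["force"],1),"gap",s["finger_gap"],s["grip_force"])
```

Run:
```python
from h import *
a=np.pi/2+.11
print(goal([.45,.35,.25],a)); print(goal([.603,-.1315,.25],a))
```

```text
[-0.3522, -0.2265, -0.0003, -0.0012, -0.0001, -0.3539]
[-0.6169, -0.6568, 0.0002, -0.0012, -0.0001, -0.3539]
```

The rows are not in the units I measure in: turns go in shares of 4 rad. I convert before sending: -0.354 rad / 4 = -0.0885.

Request:
jog_arm --steps '{"increments":[[-0.05,-0.03,0,0,0,-0.0125,0.05],[-0.1,-0.065,0,0,0,-0.025,0.05],[-0.15,-0.097,0,0,0,-0.0375,0.05],[-0.2,-0.13,0,0,0,-0.05,0.05],[-0.25,-0.16,0,0,0,-0.0625,0.05],[-0.3,-0.195,0,0,0,-0.075,0.05],[-0.352,-0.2265,0,0,0,-0.0885,0.05],[-0.352,-0.2265,0,0,0,-0.0885,0.05]]}' --force 20

```text
time: 1.1
tool_pos: [0.453, 0.346, 0.4047]
orientation: [-0.163, 3.137, -0.002]
force: [-0.6, 1.3, 0.2]
finger_gap: 0.05
grip_force: 0.0
```

```bash
python3 -c "
from h import *
st();print(goal([.603,-.1315,.25],np.pi/2+.11))"
```

```text
t 1.1 j [-0.92  0.26  0.18  1.85 -0.05  1.04  0.96] p [0.453  0.346  0.4047] F [-0.6  1.3  0.2] gap 0.04997906544752748 0.0
[-0.0997, -0.4905, 0.0007, -0.0014, 0.0007, -0.0062]
```

j7 would run out of range with this closing direction, so I'll take the grasp a half turn the other way.

To row units: 1.44 rad / 4 = 0.36.

Request:
jog_arm --steps '{"increments":[[-0.01,-0.05,0,0,0,0.045,0.05],[-0.02,-0.1,0,0,0,0.09,0.05],[-0.03,-0.15,0,0,0,0.135,0.05],[-0.04,-0.2,0,0,0,0.18,0.05],[-0.05,-0.25,0,0,0,0.225,0.05],[-0.06,-0.3,0,0,0,0.27,0.05],[-0.07,-0.35,0,0,0,0.315,0.05],[-0.08,-0.4,0,0,0,0.36,0.05]]}'

```text
time: 2.1
tool_pos: [0.5736, -0.0394, 0.4047]
orientation: [-1.944, -2.467, -0.0]
force: [0.9, 0.3, 0.8]
finger_gap: 0.0501
grip_force: 0.0
```

```bash
python3 -c "
from h import *
st();print(goal([.603,-.1315,.25],-np.pi/2+.11))"
```

```text
t 2.1 j [-0.54  0.3   0.61  1.86 -0.2   1.04  0.38] p [ 0.5736 -0.0394  0.4047] F [0.9 0.3 0.8] gap 0.05005785268831565 0.0
[-0.0964, 0.0071, -0.0001, -0.0003, -0.0002, 1.6967]
```

To row units: 1.44 rad / 4 = 0.36.

Request:
jog_arm --steps '{"increments":[[-0.02,0.002,0,0,0,0.045,0.05],[-0.04,0.004,0,0,0,0.09,0.05],[-0.06,0.005,0,0,0,0.135,0.05],[-0.08,0.006,0,0,0,0.18,0.05],[-0.0964,0.0071,0,0,0,0.225,0.05],[-0.0964,0.0071,0,0,0,0.27,0.05],[-0.0964,0.0071,0,0,0,0.315,0.05],[-0.0964,0.0071,0,0,0,0.36,0.05]]}'

```text
time: 3.1
tool_pos: [0.6033, -0.1297, 0.4044]
orientation: [-3.089, -0.572, 0.001]
force: [0.0, 0.6, -0.3]
finger_gap: 0.0502
grip_force: 0.0
```

```bash
python3 -c "
from h import *
st();print(goal([.603,-.1315,.16],-np.pi/2+.11))"
```

```text
t 3.1 j [-0.58  0.47  0.95  1.78 -0.43  1.11 -0.7 ] p [ 0.6033 -0.1297  0.4044] F [ 0.   0.6 -0.3] gap 0.05020584262581646 0.0
[-0.0009, 0.0016, 0.0897, -0.0004, 0.0005, 0.2564]
```

To row units: 0.2564 rad / 4 = 0.0641.

Request:
jog_arm --steps '{"increments":[[-0.001,0.0016,0.02,0,0,0.0325,0.05],[-0.001,0.0016,0.04,0,0,0.0641,0.05],[-0.001,0.0016,0.06,0,0,0.0641,0.05],[-0.001,0.0016,0.075,0,0,0.0641,0.05],[-0.001,0.0016,0.0897,0,0,0.0641,0.05],[-0.001,0.0016,0.0897,0,0,0.0641,0.05]]}'

```text
time: 3.85
tool_pos: [0.6027, -0.1323, 0.3141]
orientation: [-3.136, -0.182, 0.002]
force: [0.7, 0.2, -0.5]
finger_gap: 0.0499
grip_force: 0.0
```

Run:
```python
from h import *
st(); 
a=cv2.resize(eyes.capture("scene")[150:280,215:375],None,fx=3,fy=3,interpolation=2);b=cv2.resize(eyes.capture("top")[160:260,200:345],None,fx=2.7,fy=3.9,interpolation=2)[:390,:320] if 0 else cv2.resize(eyes.capture("top")[160:257,250:330],None,fx=4,fy=4.0206,interpolation=2)[:390]
cv2.imwrite("pics/v1.png",np.hstack([a,b])[:,:,::-1])
```

```text
t 3.85 j [-0.55  0.6   0.92  1.86 -0.57  0.97 -0.83] p [ 0.6027 -0.1323  0.3141] F [ 0.7  0.2 -0.5] gap 0.049907957229076656 0.0
```

View pics/v1.png

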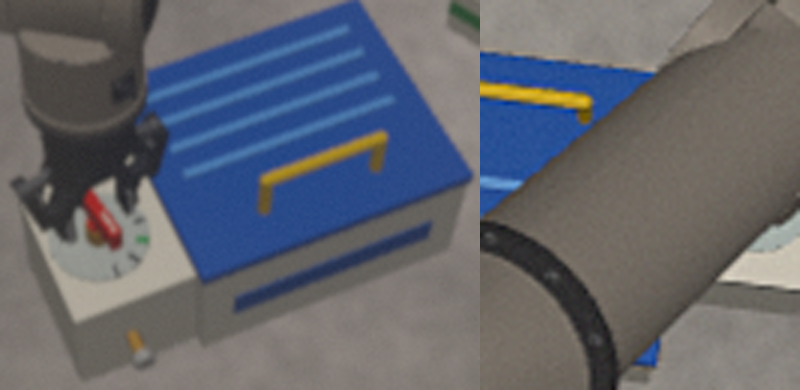

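The fingers straddle the red handle (about (100,220) in the left crop), one on each side. I'll close the grip.

Request:
jog_arm --steps '{"increments":[[0,0,0,0,0,0,0],[0,0,0,0,0,0,0],[0,0,0,0,0,0,0],[0,0,0,0,0,0,0]]}' --force 40

```text
time: 4.45
tool_pos: [0.6031, -0.1319, 0.3158]
orientation: [-3.135, -0.182, -0.001]
force: [-3.5, 4.9, 10.5]
finger_gap: 0.0176
grip_force: 40.6
```

```bash
python3 -c "
from h import *
st();s=monitor.get_state();print(s['torque'],goal([.603,-.1315,.16],-np.pi/2+1.047+YAW))"
```

```text
t 4.45 j [-0.55  0.6   0.92  1.86 -0.57  0.98 -0.83] p [ 0.6031 -0.1319  0.3158] F [-3.5  4.9 10.5] gap 0.017627787390799014 40.55857591331005
[1.05782033 0.79146971 0.03516502] [-0.0, -0.0004, 0.0011, -0.0007, -0.0012, -0.9121]
```

The gap is 17.6 mm rather than 12 mm, so the pads are probably on the hub. The valve's friction is small, so I'll turn it and then check.

To row units: -0.915 rad / 4 = -0.2288.

Request:
jog_arm --steps '{"increments":[[0,0,-0.002,0,0,-0.025,0],[0,0,-0.003,0,0,-0.055,0],[0,0,-0.003,0,0,-0.085,0],[0,0,-0.003,0,0,-0.115,0],[0,0,-0.003,0,0,-0.145,0],[0,0,-0.003,0,0,-0.175,0],[0,0,-0.003,0,0,-0.205,0],[0,0,-0.003,0,0,-0.2288,0]]}'

```text
time: 5.45
tool_pos: [0.6031, -0.1319, 0.3165]
orientation: [2.73, 1.553, -0.001]
force: [14.0, -3.5, -35.2]
finger_gap: 0.0167
grip_force: 40.5
```

Run:
```python
from h import *
st();s=monitor.get_state();print(s['torque'],goal([.603,-.1315,.16],-np.pi/2+1.047+YAW))
a=eyes.capture("scene")[185:285,215:290];cv2.imwrite("pics/v2.png",cv2.resize(a,None,fx=6,fy=6,interpolation=2)[:,:,::-1])
```

```text
t 5.45 j [-0.4   0.51  0.68  1.85 -0.39  0.92 -0.07] p [ 0.6031 -0.1319  0.3165] F [ 14.   -3.5 -35.2] gap 0.016737528068817526 40.49030900001526
[-0.88003229 -3.14724642 -0.12929127] [0.0002, -0.0003, 0.0018, 0.0006, 0.001, 0.0064]
```

View pics/v2.png

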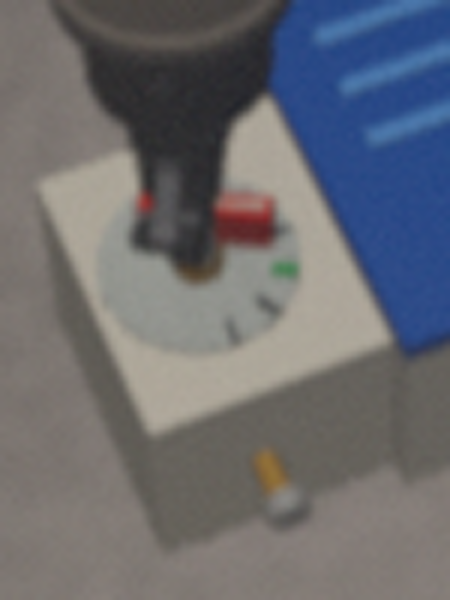

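The handle is turned near the green mark. Its end top is at about (274,205) in the crop, raised above the dial, so I'll allow for the parallax.

Run:
```python
from h import *
ax=O+RB.apply([.03,-.195,0])
for q in(.13,.8,.9,1.0,1.047,1.1,1.2,1.3):
    u=np.array([np.cos(q),np.sin(q),0]); v=np.array([-u[1],u[0],0]); z=np.array([0,0,1])
    f=lambda r,w,h:((proj("scene",ax+RB.apply(u*r+v*w)+h*z)-[215,185]+.5)*6-.5).round(0)
    print(q,"top corners",f(.034,-.006,.17),f(.034,.006,.17),"bottom",f(.034,-.006,.145),"dial",f(.034,0,.121))
print(((proj("scene",ax+[0,0,.121])-[215,185]+.5)*6-.5))
```

```text
0.13 top corners [224. 261.] [249. 249.] bottom [226. 292.] dial [240. 314.]
0.8 top corners [266. 231.] [276. 209.] bottom [267. 262.] dial [274. 280.]
0.9 top corners [270. 225.] [277. 202.] bottom [271. 256.] dial [276. 273.]
1.0 top corners [273. 219.] [278. 195.] bottom [274. 250.] dial [278. 267.]
1.047 top corners [274. 216.] [278. 192.] bottom [276. 247.] dial [279. 264.]
1.1 top corners [275. 212.] [277. 188.] bottom [277. 243.] dial [279. 260.]
1.2 top corners [277. 205.] [276. 182.] bottom [278. 236.] dial [279. 253.]
1.3 top corners [278. 199.] [274. 175.] bottom [279. 230.] dial [279. 247.]
[201.61365506 256.18895448]
```

The image matches about 1.05 rad. I'll relax the pull, open, lift straight up and verify.

Request:
jog_arm --steps '{"increments":[[0,0,0.002,0,0,0,0],[0,0,0.002,0,0,0,0.05],[0,0,0.002,0,0,0,0.05],[0,0,0.002,0,0,0,0.05],[0,0,-0.03,0,0,0,0.05],[0,0,-0.07,0,0,0,0.05],[0,0,-0.1,0,0,0,0.05],[0,0,-0.1,0,0,0,0.05]]}'

```text
time: 6.5
tool_pos: [0.6032, -0.1327, 0.4203]
orientation: [2.732, 1.547, 0.005]
force: [0.3, 0.1, -1.1]
finger_gap: 0.0498
grip_force: 0.0
```

Run:
```python
from h import *
st();print(goal(O+RB.apply([.07,0,.25]),YAW))
a=eyes.capture("scene")[185:285,215:290];cv2.imwrite("pics/v3.png",cv2.resize(a,None,fx=6,fy=6,interpolation=2)[:,:,::-1])
```

```text
t 6.5 j [-0.46  0.39  0.76  1.76 -0.3   1.11 -0.15] p [ 0.6032 -0.1327  0.4203] F [ 0.3  0.1 -1.1] gap 0.04981433825258398 0.0
[0.1901, -0.063, 0.0158, 0.0035, -0.0012, -0.5216]
```

View pics/v3.png

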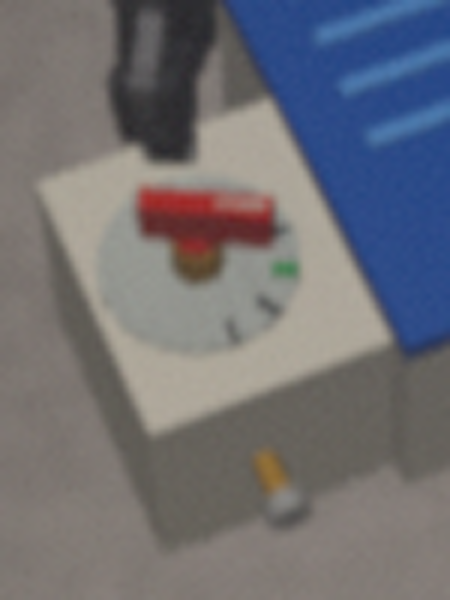

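The handle is left clear of the fingers. Its front top edge runs from about (140,207) to (272,213) and its front bottom edge from about (140,235) to (270,243). I'll fit the angle from these.

Run:
```python
from h import *
from scipy.optimize import least_squares
ob=np.array([[140,207],[272,213],[140,235],[270,243],[140,188],[273,194]],float)
m=[(-.024,-.006,.173),(.034,-.006,.173),(-.024,-.006,.147),(.034,-.006,.147),(-.024,.006,.173),(.034,.006,.173)]
def r(p):
    ax=O+RB.apply([.03,-.195,0])+p[1:]; R=RB*Rn.from_rotvec([0,0,p[0]])
    return np.ravel([((proj("scene",ax+R.apply(k))-[215,185]+.5)*6-.5) for k in m]-ob)
s=least_squares(r,[1.,0,0,0]);print(s.x,s.fun.round(1))
```

```text
[ 1.09869921 -0.02703598  0.00802529 -0.04899333] [-1.3  0.4 -2.3  1.   2.3  3.3  1.2  1.8  1.4 -3.4 -1.2 -2.9]
```

To row units: -0.5216 rad / 4 = -0.1304.

Request:
jog_arm --steps '{"increments":[[0.05,-0.016,0,0,0,-0.0325,0.05],[0.1,-0.033,0,0,0,-0.065,0.05],[0.15,-0.05,0.005,0,0,-0.0975,0.05],[0.19,-0.063,0.0158,0.0008,-0.0003,-0.1304,0.05],[0.19,-0.063,0.0158,0.0008,-0.0003,-0.1304,0.05]]}'

```text
time: 7.18
tool_pos: [0.6465, 0.0672, 0.3997]
orientation: [-2.231, -2.205, 0.007]
force: [-0.9, -0.6, 0.2]
finger_gap: 0.05
grip_force: 0.0
```

Run:
```python
from h import *
from scipy.optimize import least_squares
st();print(goal(O+RB.apply([.07,0,.1795]),YAW))
t=eyes.capture("top");s=eyes.capture("scene")
for z in(0,-.003,-.006):
  ob=np.array([[140,207],[272,213],[140,235],[270,243],[140,188],[273,194]],float)
  m=[(-.024,-.006,.173),(.034,-.006,.173),(-.024,-.006,.147),(.034,-.006,.147),(-.024,.006,.173),(.034,.006,.173)]
  def r(p):
    ax=O+RB.apply([.03,-.195,0])+[*p[1:],z]; R=RB*Rn.from_rotvec([0,0,p[0]])
    return np.ravel([((proj("scene",ax+R.apply(k))-[215,185]+.5)*6-.5) for k in m]-ob)
  o=least_squares(r,[1.,0,0]);print(o.x,abs(o.fun).max())
A=cv2.resize(s[150:250,215:365],None,fx=3,fy=3,interpolation=2);B=cv2.resize(t[190:230,290:345],None,fx=6,fy=6,interpolation=2)
C=np.zeros((300,800,3),np.uint8);C[:300,:450]=A;C[:240,460:790]=B;cv2.imwrite("pics/v4.png",C[:,:,::-1])
```

```text
t 7.175 j [-0.63  0.44  0.58  1.69 -0.26  1.1   0.02] p [0.6465 0.0672 0.3997] F [-0.9 -0.6  0.2] gap 0.04995275094930625 0.0
[-0.0046, 0.001, 0.0655, -0.0064, -0.0001, 0.0072]
[ 1.0959054   0.00206389 -0.00203386] 4.952531019574735
[ 1.09608651e+00  2.82110221e-04 -1.41795767e-03] 4.855786145954426
[ 1.09626625e+00 -1.49968180e-03 -8.02050735e-04] 4.759666763352243
```

View pics/v4.png

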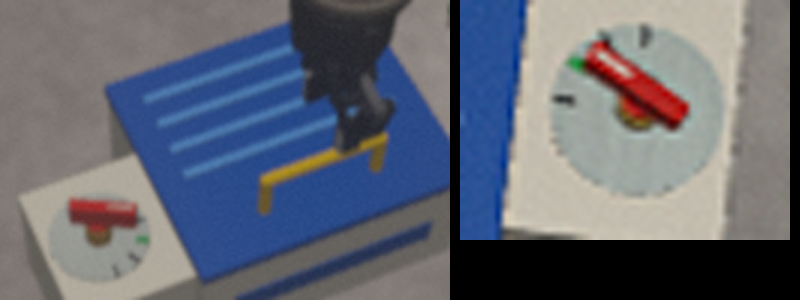

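Both views show the handle near the green mark. In the top crop the tip is at about (592,53) and the tail at about (683,115). The gripper is above the handle. I'll back-project for the angle.

Run:
```python
from h import *
c=eyes.camera_info("top")
def bp(u,v,z):
    d=c["R"].T@np.linalg.inv(c["mtx"])@[u,v,1]; o=-c["R"].T@c["t"]; return o+d*(z-o[2])/d[2]
f=lambda x,y:((x-460+.5)/6-.5+290,(y+.5)/6-.5+190)
a=bp(*f(592,53),.17);b=bp(*f(683,115),.17);print(a,b,np.arctan2(*(a-b)[1::-1])-YAW)
t=cv2.imread("pics/v4.png")[:240,460:790].astype(int)
m=(t[:,:,2]>1.9*t[:,:,1])&(t[:,:,2]>90); v,u=np.nonzero(m)
X=np.array([bp(*f(x+460,y),.165)[:2] for x,y in zip(u,v)]);w,V=np.linalg.eigh(np.cov(X.T));print(len(X),np.arctan2(V[1,1],V[0,1])-YAW,X.mean(0))
for q in(.907,1.047,1.1,1.187):
    R=RB*Rn.from_rotvec([0,0,q]);ax=O+RB.apply([.03,-.195,0]);print(q,(proj("top",ax+R.apply([.034,0,.17]))-proj("top",ax+R.apply([-.024,0,.17])))*6)
```

```text
[ 0.61785224 -0.10271756  0.17      ] [ 0.59108182 -0.15050867  0.17      ] 1.07919011497118
2725 1.0344343821631365 [ 0.60338456 -0.12813126]
0.907 [-83.66169228 -80.51511463]
1.047 [-94.17752792 -68.57028241]
1.1 [-97.68884071 -63.68398893]
1.187 [-102.85500575  -55.28088003]
```

The valve is at about 1.06 rad, within the band. Now I'll go down onto the lid handle.

To row units: 0.007 rad / 4 = 0.0018.

Request:
jog_arm --steps '{"increments":[[-0.0046,0.001,0.02,-0.0015,0,0.0018,0.05],[-0.0046,0.001,0.04,-0.0015,0,0.0018,0.05],[-0.0046,0.001,0.055,-0.0015,0,0.0018,0.05],[-0.0046,0.001,0.0655,-0.0015,0,0.0018,0.05],[-0.0046,0.001,0.0655,-0.0015,0,0.0018,0],[-0.0046,0.001,0.0655,-0.0015,0,0.0018,0],[-0.0046,0.001,0.0655,-0.0015,0,0.0018,0],[-0.0046,0.001,0.0655,-0.0015,0,0.0018,0]]}' --force 40

```text
time: 8.28
tool_pos: [0.647, 0.0583, 0.3373]
orientation: [2.249, 2.192, 0.002]
force: [-6.4, -0.5, 4.0]
finger_gap: 0.0109
grip_force: 39.1
```

Run:
```python
from h import *
st()
H=O+RB.apply([-.11,0,.1205])
for d in(5,10,15,20,25,30,35,40,45,50):
    t=np.radians(d); k=H+RB.apply(Rn.from_rotvec([0,-t,0]).apply([.18,0,.059])); print(d,goal(k,YAW,t))
```

```text
t 8.275 j [-0.59  0.5   0.55  1.75 -0.31  0.97  0.05] p [0.647  0.0583 0.3373] F [-6.4 -0.5  4. ] gap 0.010896994206923446 39.08355116844177
5 [0.0042, -0.0194, -0.0118, -0.0852, 0.0002, -0.0067]
10 [0.0041, -0.0399, -0.025, -0.1725, 0.0005, -0.0067]
15 [0.0039, -0.0615, -0.0363, -0.2598, 0.0008, -0.0067]
20 [0.0038, -0.0839, -0.0457, -0.347, 0.0011, -0.0067]
25 [0.0036, -0.1072, -0.0532, -0.4343, 0.0014, -0.0067]
30 [0.0035, -0.1309, -0.0585, -0.5216, 0.0017, -0.0066]
35 [0.0033, -0.1551, -0.0618, -0.6088, 0.0019, -0.0066]
40 [0.0031, -0.1794, -0.063, -0.6961, 0.0022, -0.0065]
45 [0.003, -0.2038, -0.062, -0.7834, 0.0025, -0.0064]
50 [0.0028, -0.228, -0.0589, -0.8706, 0.0028, -0.0064]
```

The bar is held (gap 10.9 mm, grip 39 N). I'll lift to about 30 degrees first, turning the tool with the lid.

To row units: -0.5216 rad / 4 = -0.1304.

Request:
jog_arm --steps '{"increments":[[0,-0.009,-0.007,-0.0108,0,0,0],[0,-0.0194,-0.0133,-0.0213,0,0,0],[0,-0.0399,-0.0265,-0.0431,0,0,0],[0,-0.0615,-0.0378,-0.065,0,0,0],[0,-0.0839,-0.0472,-0.0868,0,0,0],[0,-0.1072,-0.0547,-0.1085,0,0,0],[0,-0.1309,-0.06,-0.1304,0,0,0],[0,-0.1309,-0.06,-0.1304,0,0,0]]}'

```text
time: 9.28
tool_pos: [0.5154, 0.0611, 0.3972]
orientation: [1.948, 1.899, 0.513]
force: [1.4, -8.3, -0.3]
finger_gap: 0.0105
grip_force: 40.6
```

Run:
```python
from h import *
st()
H=O+RB.apply([-.11,0,.1205])
for d in(30,35,40,45,50):
    t=np.radians(d); k=H+RB.apply(Rn.from_rotvec([0,-t,0]).apply([.18,0,.059])); print(d,goal(k,YAW,t))
```

```text
t 9.275 j [-1.04  0.05  0.79  2.18  0.25  0.43 -0.49] p [0.5154 0.0611 0.3972] F [ 1.4 -8.3 -0.3] gap 0.010528895715780405 40.55265784263611
30 [0.004, -0.0004, 0.0017, 0.0022, 0.0015, -0.0063]
35 [0.0039, -0.0197, -0.0133, -0.0851, 0.0018, -0.0062]
40 [0.0037, -0.0402, -0.0264, -0.1724, 0.002, -0.0062]
45 [0.0036, -0.0617, -0.0378, -0.2596, 0.0023, -0.0061]
50 [0.0034, -0.0842, -0.0472, -0.3469, 0.0026, -0.006]
```

The joint limits are coming closer, so for the last 20 degrees I'll hold the tilt near 30 and let the bar turn in the fingers.

Run:
```python
from h import *
H=O+RB.apply([-.11,0,.1205])
for d in(30,35,40,45,50):
    t=np.radians(d); k=H+RB.apply(Rn.from_rotvec([0,-t,0]).apply([.18,0,.059])); print(d,goal(k,YAW,np.radians(30)))
```

```text
30 [0.004, -0.0004, 0.0017, 0.0022, 0.0015, -0.0063]
35 [0.004, -0.0062, -0.0138, 0.0022, 0.0015, -0.0063]
40 [0.0039, -0.0133, -0.0287, 0.0022, 0.0015, -0.0063]
45 [0.0038, -0.0217, -0.043, 0.0022, 0.0015, -0.0063]
50 [0.0038, -0.0313, -0.0564, 0.0022, 0.0015, -0.0063]
```

Request:
jog_arm --steps '{"increments":[[0,-0.003,-0.007,0,0,0,0],[0,-0.006,-0.0145,0,0,0,0],[0,-0.009,-0.022,0,0,0,0],[0,-0.013,-0.0295,0,0,0,0],[0,-0.017,-0.0365,0,0,0,0],[0,-0.0215,-0.0435,0,0,0,0],[0,-0.026,-0.0505,0,0,0,0],[0,-0.031,-0.057,0,0,0,0]]}' --force 30

```text
time: 10.28
tool_pos: [0.4622, 0.0624, 0.4322]
orientation: [1.949, 1.896, 0.512]
force: [6.4, -6.5, 8.7]
finger_gap: 0.0105
grip_force: 39.6
```

Request:
jog_arm --steps '{"increments":[[0,0,0,0,0,0,0],[0,0,0,0,0,0,0]]}'

```text
time: 10.52
tool_pos: [0.4624, 0.0624, 0.4321]
orientation: [1.949, 1.896, 0.513]
force: [6.8, -6.2, 8.7]
finger_gap: 0.0106
grip_force: 39.8
```

Run:
```python
from h import *
st(); s=monitor.get_state()
g=s["tool_pos"]+env.hold_point_z*Rn.from_rotvec(s["orientation"]).apply([0,0,1])
r=RB.inv().apply(g-(O+RB.apply([-.11,0,.1205])));print("grasp rel hinge",r,"lid deg",np.degrees(np.arctan2(r[2],r[0])-np.arctan2(.059,.18)),"radius",np.hypot(r[0],r[2]),np.hypot(.18,.059))
H=O+RB.apply([-.11,0,.1205])
A=eyes.capture("scene");B=eyes.capture("top")
for d in(44,50,56):
    t=np.radians(d); f=lambda n,p:proj(n,H+RB.apply(Rn.from_rotvec([0,-t,0]).apply(p))).round(1)
    print(d,[(n,f(n,[.18,-.055,.059]),f(n,[.22,-.13,.014]),f(n,[.22,.13,.014])) for n in("scene","top")])
C=np.hstack([cv2.resize(A[90:270,200:400],None,fx=2,fy=2),cv2.resize(B[120:300,170:370],None,fx=2,fy=2)]);cv2.imwrite("pics/l1.png",C[:,:,::-1])
```

```text
t 10.525 j [-1.07 -0.15  0.68  2.23  0.54  0.6  -0.78] p [0.4624 0.0624 0.4321] F [ 6.8 -6.2  8.7] gap 0.01057460289930156 39.77882623672485
grasp rel hinge [ 0.07319668 -0.0042179   0.17788131] lid deg 49.48524830829699 radius 0.1923525822122527 0.18942280749687984
44 [('scene', array([290. , 156.2]), array([271.8, 185.2]), array([367.5, 151.3])), ('top', array([271.6, 206.3]), array([301.3, 189. ]), array([208.3, 177.7]))]
50 [('scene', array([287.1, 148.9]), array([268.8, 176. ]), array([364.9, 142.5])), ('top', array([270.8, 212.1]), array([300.8, 193.9]), array([206.6, 182.4]))]
56 [('scene', array([284. , 141.8]), array([265.5, 166.8]), array([361.8, 133.7])), ('top', array([269.8, 218.3]), array([300.2, 199.6]), array([204.9, 188. ]))]
```

View pics/l1.png

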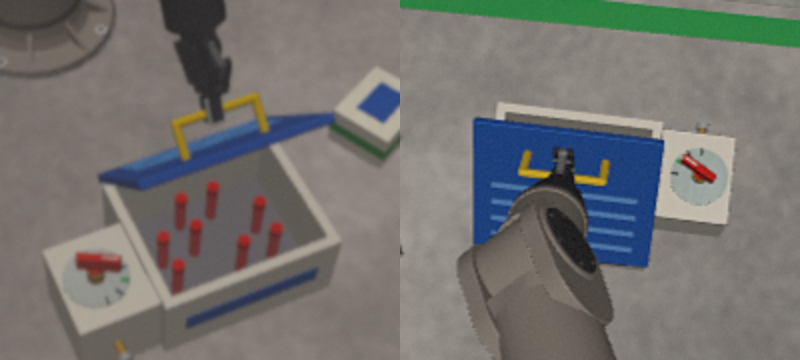

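The lid is open. The bar end reads (272,212) in the top view and (288,151) in the scene view; at 50 degrees they should be (271,212) and (287,149), so the angle is about 49–50. The valve hasn't moved, the carton is in place, and the grip is steady at 40 N. Handing in.

```bash
python3 -c "
from h import *
print(ticket.finish_job());st()"
```

```text
the job is handed in; nothing more can be done
None
the job is handed in; nothing more can be done
```

I handed the job in with the valve at about 60 degrees (1.03–1.10 rad by camera) and the gripper holding the lid still at about 49–50 degrees; I kept clear of the bystanders but didn't re-measure where they stood, and no verdict was returned.

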